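# Find the hidden catch of the slide locker and open its drawer

## Task

The drawer of the grey slide locker is latched. Feel along the channel in its top with the closed fingers until they sink into the hidden recess, press the catch there so that the drawer springs ajar, then pull the drawer open by its tab, nearly to its stop, and leave it open. Go gently: until the drawer has sprung ajar put no more than 30 N on anything, and do not knock over or shove the glassware beside the locker.

Things in the scene. Friction and masses are not known exactly. Their poses are not given: they have to be found in the camera images.
- locker: grey steel locker, 150 deep (its x) x 236 wide (its y) x 104 mm high, fixed to the worktop. Origin: centre of its underside; its front looks along its own -x; z up. Along its top runs a channel parallel to its y, 44 mm wide, its floor 4 mm below the top. The drawer is in its front
- channel_middle (a point): middle of the channel floor (locker frame x -10, y 0, z 100 mm). The floor is 216 mm long along y: a row of six like-looking pale metal covers, each 36 x 44 mm, their middles at y = -90, -54, -18, 18, 54, 90 mm. Five are rigid. One, any of the six, is a sprung flap over the recess with the catch; only touch tells which
- channel_left (a point): middle of the channel's end at the locker's +y side, on the channel floor (locker frame x -10, y +108, z 100 mm). The flap yields at about 2 N once the fingertips stand wholly over it, not on a neighbour, and sinks 7 mm under 3 N, where it meets the catch
- channel_right (a point): middle of the channel's end at the locker's -y side, on the channel floor (locker frame x -10, y -108, z 100 mm). The catch lets the drawer go when the flap is pressed 12 mm below the channel floor (about 10 N); its stop is at 15 mm (about 13 N); flap and catch spring back when left
- drawer (a joint): how far the drawer (450 g or so) is out, m, along the locker's -x: 0 shut and latched, jumps to about 0.022 by a spring when the catch is pressed, 0.075 at its stop; it then runs with about 2 N of friction and stays where it is left
- pull_tab (a point): the drawer's pull tab, moving with the drawer: an upright metal fin in the middle of the drawer front, 12 mm thick (y), 34 mm high (z 43 to 77 mm), standing out about 40 mm from the front. The point is the fin's middle, 62 mm above the worktop and 25 mm ahead of the drawer front; pinch it across y from above
- beaker: glass beaker, 72 mm across, 95 mm high, standing behind the locker; origin at its underside. Leave it alone
- flask: conical flask, 67 mm across, 112 mm high, standing beside the locker's -y end; origin at its underside. Leave it alone
- dropper_bottle: brown dropper bottle, 35 mm across, 98 mm high, standing behind the locker; origin at its underside. Leave it alone

How it is judged:
By the outcome, as a careful person would: the job done as asked, in the order asked, and still so for the second after the job is handed in, with the robot touching nothing.
It also fails if it takes over 72 s, if anything falls off the work surface, if the arm or the gripper's body presses on something with over 40 N, if the wrist force passes 120 N, or if a joint passes its speed limit or range.

## Robot

A 6-joint arm with a two-finger parallel gripper is mounted at the origin on a cart in front of the work surface, level with it; the furniture and walls round the work are solid. World frame = base frame: x ahead of the robot, y to its left, z up, the work surface at z = 0. Lengths are in mm, angles in rad, forces in N, time in s.
With the tool pointing down it reaches from about 350 to 775 mm from the base axis. Payload 7.3 kg.
Tool frame: the origin (TCP) lies at the very end of the fingers, on their centre line; the grasp point (between the pads) lies 19 mm behind it; z points along the fingers, x is the direction in which the jaws open and shut, and the axes are right-handed (so a half turn about z gives the same grasp; the last joint's range is limited). The gripper opens to 92 mm and grips with 3 to 60 N. Pads are 19 mm wide; open, the fingers measure 130 mm over their backs; the gripper's body (75 mm by 190 mm) begins 47 mm behind the grasp point.
Start: joints at [-0.146, 0.342, 1.524, -0, 1.275, -0.146], TCP at [525.019, 0.019, 226.741] pointing down, gripper open.
Joint ranges: [-2.53, 2.53], [-0.77, 2.02], [0.04, 2.7], [-1, 4.14], [0.28, 2.66], [-3.11, 3.11]. Speed limits (rad/s): [2.57, 2.57, 3.14, 3.14, 3.14, 3.14].

## Interface

Orientations are given as [roll, pitch, yaw] about the fixed x, y, z axes, in that order (R = Rz(yaw) Ry(pitch) Rx(roll)).
In Python, from plant import bot, capture, camera_params gives the robot as it stands.
- The arm moves only by the shell command python3 -m jog 'ROWS' [OPENING]. ROWS is a JSON object of lists of equal length, an entry for each row: "xyz": the shift along the world's x, y, z as a fraction of full scale, a list of three; "angular": the turn, a rotation vector about the world's x, y, z as a fraction of full scale, a list of three. In form: {"xyz": [[x, y, z], ...], "angular": [[wx, wy, wz], ...]}. A call has 1 to 10 rows; each row shifts and turns the pose as measured when the row begins; what a row does not reach is not made up. Full scale, the value 1, is 2 cm for a shift and 6 degrees for a turn. A row lasts 1/10 s, in which the tool goes at most 50 mm and 8.59 degrees, less where a joint would pass 70% of its speed; a pose out of reach is approached as far as the arm can. A call with a number of a shift or a turn outside -1 to 1 is refused whole. A call with a gripper value outside its range is refused whole. OPENING is the closure, from -1 (fully open) to 1 (shut), set as the call begins (- or left out, the last holds). The fingers move at their own pace and stop on an object; the grip force is fixed at half the most. Time passes only in rows, so rows that do not move let the fingers close. It gives the time, the measured TCP pose, the force and the opening at its end, in the units of the state.
- bot.get_obs(): the state, without advancing time (a new reading comes with each control period).
- capture(name): name is "scene" or "side" or "wrist"; returns the picture (400x640x3 uint8, red, green, blue); there is no depth.
- camera_params(name): a dict with "fx", "fy", "cx", "cy" (pixels), "rvec" (rotation vector, rad) and "tvec" (3), from world to camera coordinates, as OpenCV has them. Camera axes: x right, y down, z forward; pixel columns grow to the right and rows downward; lengths in mm; the calibration is good to about 2 mm. A picture is of the moment at which its call begins: read the wrist's pose just before it. camera_params takes no time and is no camera call; for the wrist camera it gives the pose at the moment of the call.
- bot.close_job(): hands the job in, once; it reports no verdict.
The state is a dict: "time": time; "joint_positions": joint angles; "dq": joint speeds; "tau": joint torques, N m; "tool_pos": TCP position; "tcp_rot": TCP orientation; "contact_force": force on the tool from outside, world axes, zero at the start; "moment": the same for the moment, N m; "grip_width": finger opening in mm.
Only numpy, scipy, OpenCV 4.12 (cv2) and the standard library are available. Lean on these libraries where they do the work, as an engineer would, in place of code of your own. Each camera call takes 0.05 s, during which the arm holds its last target.

## Working session

There is one attempt and no reset: what is moved stays moved. The work goes in short steps, Python scripts to look and compute and a shell command to move; the robot and the scene stay as the last step left them, time stands still between calls to the robot, and variables do not carry over. Pictures are saved under pics/ and viewed, and the job is handed in when it is done.

```bash
ls; mkdir -p pics
python3 - <<'E'
from plant import bot,capture,camera_params
import cv2
print(bot.get_obs())
for n in ("scene","side","wrist"):
    print(n,camera_params(n))
    cv2.imwrite(f"pics/{n}0.png",capture(n)[:,:,::-1])
E
```

```text
pics
{'time': 0.0, 'joint_positions': array([-1.46000371e-01,  3.42707952e-01,  1.52504964e+00, -1.58546462e-05,
        1.27541814e+00, -1.46004189e-01]), 'dq': array([-7.84762372e-04, -1.09578106e-03,  8.87827528e-05, -2.31879377e-03,
       -1.72253976e-04,  3.39396406e-04]), 'tau': array([ 7.61924657e-04, -4.31245601e+01, -2.44219762e+01,  7.17750052e-02,
        5.59406646e-02, -1.04314388e-04]), 'tool_pos': array([5.24570266e+02, 8.03782573e-02, 2.26041259e+02]), 'tcp_rot': array([-3.14137734e+00,  1.56843766e-03,  8.61392682e-06]), 'contact_force': array([-0.99577183, -0.68042618, -0.28529358]), 'moment': array([-0.01183637, -0.01895158,  0.01625361]), 'grip_width': 91.89972542558449}
scene {'fx': 367.31739413240786, 'fy': 367.31739413240786, 'cx': 316.1213262360091, 'cy': 203.26740542444844, 'rvec': array([ 2.09063742, -0.62832005,  0.31467156]), 'tvec': array([-670.84776803,  100.1557574 ,  924.31017752])}
side {'fx': 387.4207497982265, 'fy': 387.4207497982265, 'cx': 310.0184478749707, 'cy': 197.054839780717, 'rvec': array([ 0.97468236,  2.60668051, -0.83856232]), 'tvec': array([690.59461319, -19.12006697, 986.90048764])}
wrist {'fx': 314.94961062170995, 'fy': 314.94961062170995, 'cx': 323.21069577068926, 'cy': 201.7756656387382, 'rvec': array([-2.83827678e+00,  1.56643558e-03,  1.89034893e-03]), 'tvec': array([-523.78777822,  -36.65681973,  392.51438085])}
```

View pics/scene0.png

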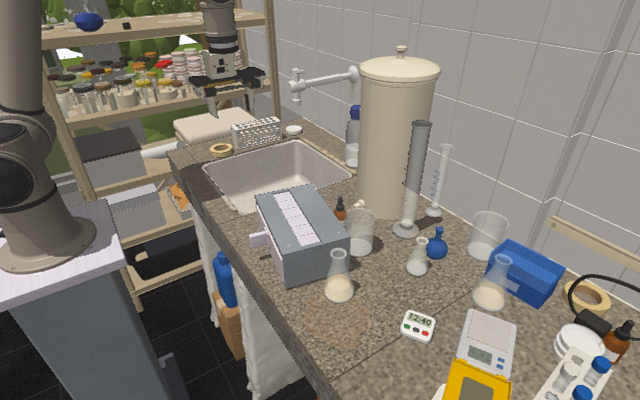

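View pics/side0.png

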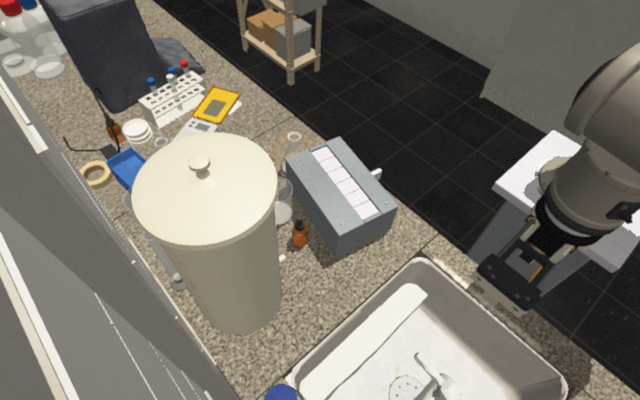

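View pics/wrist0.png

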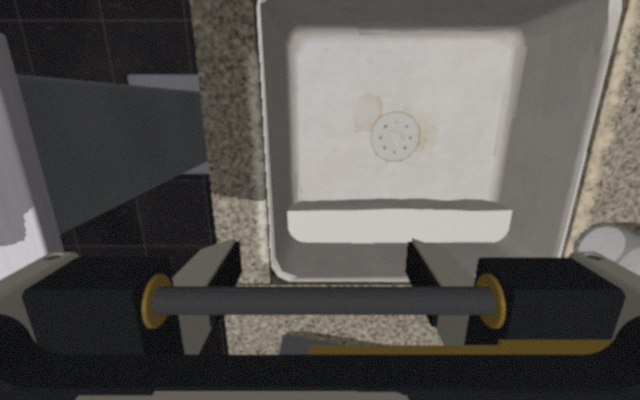

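The scene and side views show the locker at about (300,235) and (340,200), with pale covers along its top. The wrist view shows only the sink. I'll enlarge the locker in the first two.

Run:
```python
import cv2
a=cv2.imread("pics/scene0.png")[175:310,235:395]; cv2.imwrite("pics/s_crop.png",cv2.resize(a,None,fx=4.4,fy=4.4,interpolation=cv2.INTER_CUBIC))
a=cv2.imread("pics/side0.png")[125:265,265:405]; cv2.imwrite("pics/d_crop.png",cv2.resize(a,None,fx=4.2,fy=4.2,interpolation=cv2.INTER_CUBIC))
```

```text
(no output)
```

View pics/s_crop.png

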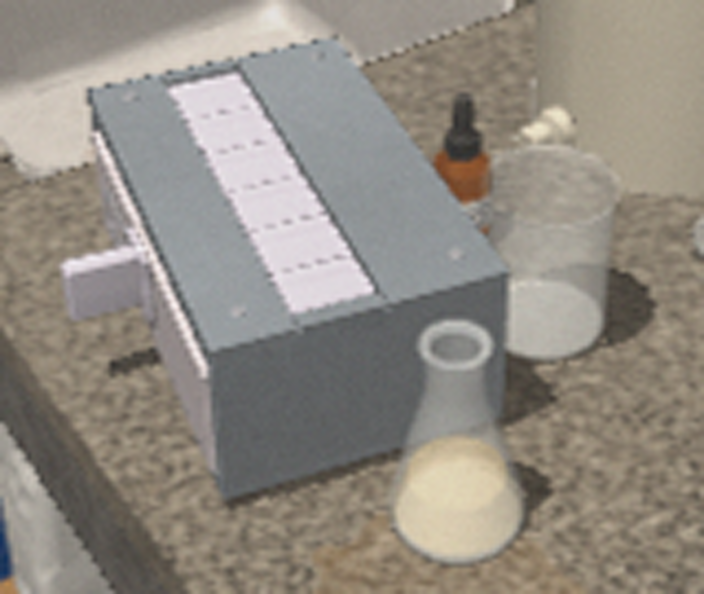

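View pics/d_crop.png

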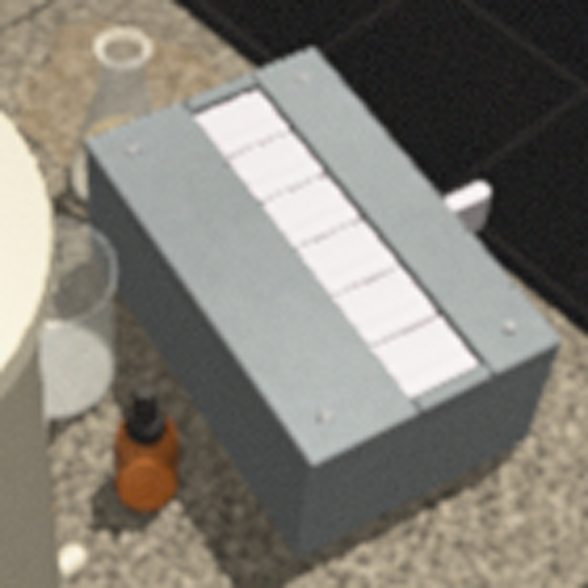

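```bash
cat > h.py <<'E'
import numpy as np,cv2
from scipy.optimize import least_squares
from plant import bot,capture,camera_params
def proj(P,c):
    K=np.array([[c['fx'],0,c['cx']],[0,c['fy'],c['cy']],[0,0,1]])
    return cv2.projectPoints(np.array(P,float).reshape(-1,1,3),c['rvec'],c['tvec'],K,None)[0].reshape(-1,2)
def ray(px,c,z):
    R=cv2.Rodrigues(c['rvec'])[0];o=-R.T@c['tvec']
    d=R.T@np.array([(px[0]-c['cx'])/c['fx'],(px[1]-c['cy'])/c['fy'],1]);return o+d*(z-o[2])/d[2]
def w(p,q):
    x,y,t=q;P=np.array(p,float);c,s=np.cos(t),np.sin(t)
    return np.c_[x+c*P[:,0]-s*P[:,1],y+s*P[:,0]+c*P[:,1],P[:,2]]
E
python3 - <<'E'
from h import *
C={n:camera_params(n) for n in("scene","side")}
FL,BL,BR,FR=[-75,118,104],[75,118,104],[75,-118,104],[-75,-118,104]
pts=[FL,BL,BR,FR]
s=(np.array([(90,88),(340,40),(505,270),(212,350)])+.5)/4.4-.5+[235,175]
d=(np.array([(556,346),(315,465),(90,143),(315,47)])+.5)/4.2-.5+[265,125]
def f(q,which=("scene","side")):
    r=[]
    if "scene" in which:r.append(proj(w(pts,q),C["scene"])-s)
    if "side" in which:r.append(proj(w(pts,q),C["side"])-d)
    return np.concatenate(r).ravel()
for wh in (("scene",),("side",),("scene","side")):
    r=least_squares(f,[500,-250,0],args=(wh,));print(wh,r.x,np.abs(r.fun).max())
q=r.x;print(f(q).reshape(-1,2).round(1))
print("cov pts",w([[-10,y,100] for y in(-108,-90,-54,-18,18,54,90,108)],q).round(1))
print("tab",w([[-100,0,62]],q))
for n,u in(("beaker",(555,355)),("flask",(458,545))):
    pass
cs=lambda u:(np.array(u)+.5)/4.4-.5+[235,175]
print("flask rim",ray(cs((457,343)),C["scene"],112),"beaker rim",ray(cs((555,180)),C["scene"],95),"drop top",ray(cs((461,97)),C["scene"],98))
E
```

```text
('scene',) [ 5.14293909e+02 -3.69986799e+02 -2.12372490e-01] 1.5281673960236617
('side',) [ 5.13677529e+02 -3.66472520e+02 -2.10567480e-01] 1.9504168972743514
('scene', 'side') [ 5.14195490e+02 -3.67714670e+02 -2.10419916e-01] 1.823762622715435
[[-0.9 -0.6]
 [-0.8 -1.6]
 [ 0.9 -0.3]
 [-1.5 -0.4]
 [ 1.3 -0.8]
 [-1.6  0.3]
 [-1.8 -0.8]
 [-0.2 -0. ]]
cov pts [[ 481.9 -471.2  100. ]
 [ 485.6 -453.6  100. ]
 [ 493.1 -418.4  100. ]
 [ 500.7 -383.2  100. ]
 [ 508.2 -348.   100. ]
 [ 515.7 -312.8  100. ]
 [ 523.2 -277.6  100. ]
 [ 527.  -260.   100. ]]
tab [[ 416.4011603  -346.82761266   62.        ]]
flask rim [ 506.27863016 -534.66111233  112.        ] beaker rim [ 634.25243511 -445.45284743   95.        ] drop top [ 637.68610284 -357.51504223   98.        ]
```

Fitting both cameras together puts the locker at about (514,-368) with yaw -0.210, and the two single-camera fits agree to within about 4 mm. Next I'll move over it with the fingers closed and look with the wrist camera.

```bash
python3 -m jog '{"xyz":[[0,-1,0.5],[0,-1,0.5],[0,-1,0],[0,-1,0],[0,-1,0],[0,-1,0],[0,-1,0],[0,-1,0],[0,-1,0],[0,-1,0]],"angular":[[0,0,-1],[0,0,-1],[0,0,0],[0,0,0],[0,0,0],[0,0,0],[0,0,0],[0,0,0],[0,0,0],[0,0,0]]}' 1
```

```text
time: 1.15
tool_pos: [522.5, -204.3, 244.0]
tcp_rot: [-3.139, 0.008, -0.214]
contact_force: [0.4, -0.0, 0.1]
grip_width: 16.1
```

```bash
python3 -m jog '{"xyz":[[-0.2,-1,0],[-0.2,-1,0],[-0.2,-1,0],[-0.2,-1,0],[-0.2,-1,0],[-0.2,-1,0],[-0.2,-1,0],[-0.2,-1,0],[-0.2,-1,0],[0,0,0]],"angular":[[0,0,0],[0,0,0],[0,0,0],[0,0,0],[0,0,0],[0,0,0],[0,0,0],[0,0,0],[0,0,0],[0,0,0]]}' 1
python3 - <<'E'
from h import *
o=bot.get_obs();print(o['tool_pos'],o['tcp_rot'],o['grip_width'])
c=camera_params("wrist");print(c)
np.save("w1.npy",c,allow_pickle=True)
cv2.imwrite("pics/w1.png",capture("wrist")[:,:,::-1])
print(proj(w([[-10,y,100] for y in(-108,-90,-54,-18,18,54,90,108)],(514.2,-367.7,-.2104)),c).round(0))
E
```

```text
time: 2.15
tool_pos: [482.6, -393.7, 239.6]
tcp_rot: [-3.136, 0.015, -0.216]
contact_force: [0.5, -0.1, -0.6]
grip_width: 0.5
[ 482.6231258  -393.72063536  239.56596584] [-3.13630961  0.01531633 -0.21577114] 0.4646501708395921
{'fx': 314.94961062170995, 'fy': 314.94961062170995, 'cx': 323.21069577068926, 'cy': 201.7756656387382, 'rvec': array([-2.82962069,  0.30488109,  0.0680262 ]), 'tvec': array([-551.68945326, -310.82076337,  330.5619662 ])}
[[341. 261.]
 [341. 245.]
 [342. 212.]
 [342. 177.]
 [342. 139.]
 [343.  99.]
 [343.  55.]
 [344.  32.]]
```

View pics/w1.png

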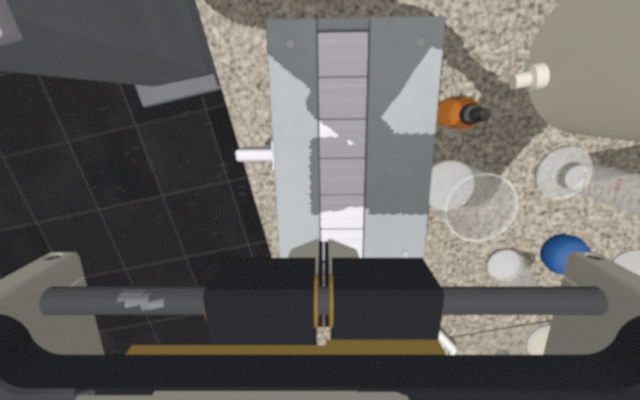

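The wrist view shows the channel from (343,30) down to (341,240), and the tab at (255,155). The predicted column of 341–344 matches the picture. I'll enlarge it to refine the pose.

Run:
```python
import cv2
a=cv2.imread("pics/w1.png")
cv2.imwrite("pics/w1a.png",cv2.resize(a[5:125,225:455],None,fx=3.4,fy=3.4,interpolation=cv2.INTER_CUBIC))
cv2.imwrite("pics/w1b.png",cv2.resize(a[120:290,225:455],None,fx=3.4,fy=3.4,interpolation=cv2.INTER_CUBIC))
```

```text
(no output)
```

View pics/w1a.png

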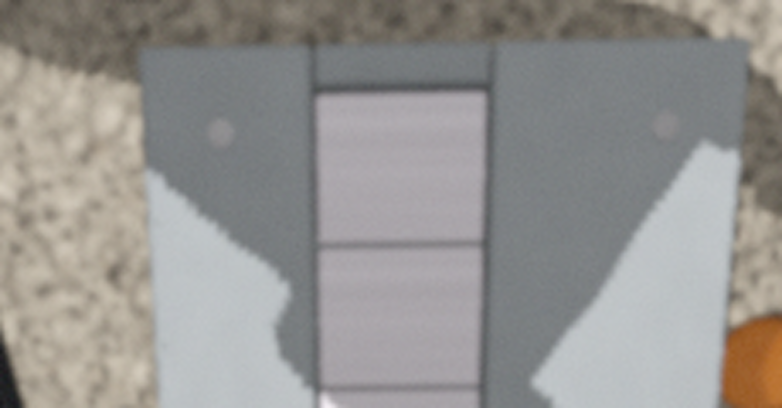

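View pics/w1b.png

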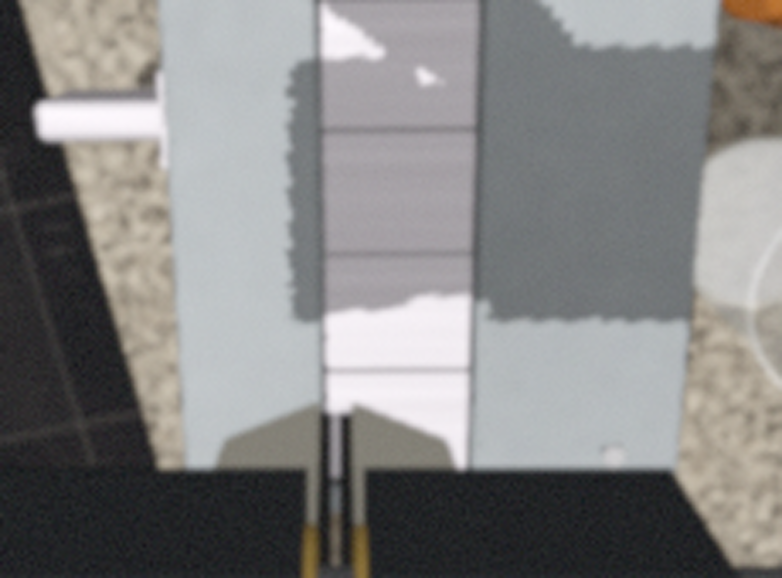

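Run:
```python
from h import *
c=np.load("w1.npy",allow_pickle=True).item()
A=lambda u,v:((u+.5)/3.4-.5+225,(v+.5)/3.4-.5+5)
B=lambda u,v:((u+.5)/3.4-.5+225,(v+.5)/3.4-.5+120)
P=[[-75,118,104],[75,118,104]];U=[A(142,47),A(748,40)]
for y,l,r in((108,A(315,92),A(488,90)),(72,A(318,243),A(485,243)),(36,A(318,387),A(483,385)),(0,B(322,129),B(475,128)),(-36,B(323,253),B(472,253)),(-72,B(324,371),B(468,369))):
    P+=[[-32,y,100],[12,y,100]];U+=[l,r]
U=np.array(U)
r=least_squares(lambda q:(proj(w(P,q),c)-U).ravel(),[514,-368,-.21]);q=r.x
print(q,np.abs(r.fun).max());print(r.fun.reshape(-1,2).round(1).tolist())
print(w([[-10,y,100] for y in(-90,-54,-18,18,54,90)],q).round(1));print("tab",w([[-100,0,62]],q))
# tab check top at z77
for u in ((36,122),(160,122)):print(ray(B(*u),c,77))
# finger tips width at TCP depth
o=bot.get_obs();print([ray(B(*u),c,o['tool_pos'][2]) for u in((215,440),(460,440),(325,405),(352,405),(338,408))],o['tool_pos'])
```

```text
[ 5.13949164e+02 -3.67201899e+02 -2.08652402e-01] 1.8503705592967776
[[-1.3, -0.7], [1.9, -1.1], [-0.2, -0.2], [0.7, -0.2], [-0.5, 0.8], [0.2, 0.3], [-0.0, 0.4], [-0.5, 0.6], [-0.7, 0.4], [0.6, 0.4], [-0.5, 0.3], [0.4, 0.1], [-0.4, -0.4], [0.5, 0.1]]
[[ 485.5 -453.2  100. ]
 [ 493.  -418.   100. ]
 [ 500.4 -382.7  100. ]
 [ 507.9 -347.5  100. ]
 [ 515.4 -312.3  100. ]
 [ 522.8 -277.1  100. ]]
tab [[ 416.1180697  -346.48772683   62.        ]]
[ 397.97436561 -343.34850815   77.        ]
[ 434.67479676 -351.34807231   77.        ]
[array([ 463.71563609, -385.36817937,  239.53790571]), array([ 502.8069268 , -393.68399219,  239.53790571]), array([ 482.65507295, -383.06132547,  239.53790571]), array([ 486.9174834 , -383.97072306,  239.53790571]), array([ 484.5949598 , -384.01305663,  239.53790571])] [ 482.97957663 -392.38423076  239.53790571]
```

The wrist fit gives (513.9,-367.2) with yaw -0.2087, which agrees with the other cameras. The tab measures at the predicted place too. I'll go above the y=-90 cover, levelling the tool on the way.

```bash
python3 -m jog '{"xyz":[[0,-0.6,-0.5],[0,-0.6,-0.7],[0.05,-0.6,-0.8],[0.05,-0.5,-0.8],[0.05,-0.5,-0.8],[0,-0.2,-0.8],[0,0,-0.8],[0,0,-0.4],[0,0,-0.1],[0,0,0]],"angular":[[-0.08,-0.13,0.07],[0,0,0],[0,0,0],[0,0,0],[0,0,0],[0,0,0],[0,0,0],[0,0,0],[0,0,0],[0,0,0]]}' 1
```

```text
time: 3.2
tool_pos: [486.8, -453.0, 112.7]
tcp_rot: [-3.134, 0.006, -0.206]
contact_force: [-1.1, -0.1, 0.5]
grip_width: 0.4
```

```bash
python3 -m jog '{"xyz":[[-0.06,0,-0.25],[0,0,-0.1],[0,0,-0.05],[0,0,0]],"angular":[[-0.07,-0.05,-0.02],[0,0,0],[0,0,0],[0,0,0]]}' 1
```

```text
time: 3.6
tool_pos: [486.4, -453.6, 106.4]
tcp_rot: [3.14, -0.005, -0.208]
contact_force: [-0.7, 0.6, 0.5]
grip_width: 0.5
```

```bash
python3 -m jog '{"xyz":[[-0.04,0,-0.15],[0,0,-0.1],[0,0,-0.1]],"angular":[[0,0,0],[0,0,0],[0,0,0]]}' 1
```

```text
time: 3.9
tool_pos: [486.0, -454.1, 100.2]
tcp_rot: [3.138, -0.007, -0.207]
contact_force: [-1.2, 1.7, 19.3]
grip_width: 0.1
```

The first cover, at y=-90, is rigid: 19 N at z=100. The contact is stiff, so I'll use smaller steps near it. Next is y=-54.

```bash
python3 -m jog '{"xyz":[[0,0,0.3],[0.15,0.75,0.1],[0.18,0.9,0],[0,0.1,-0.1],[0,0,-0.1]],"angular":[[0.03,0.06,0],[0,0,0],[0,0,0],[0,0,0],[0,0,0]]}' 1
```

```text
time: 4.4
tool_pos: [493.4, -415.0, 104.8]
tcp_rot: [3.141, 0.001, -0.207]
contact_force: [0.6, -0.6, 0.1]
grip_width: 0.5
```

```bash
python3 -m jog '{"xyz":[[-0.02,-0.15,-0.08],[0,0,-0.06],[0,0,-0.06],[0,0,-0.05]],"angular":[[0,0,0],[0,0,0],[0,0,0],[0,0,0]]}' 1
```

```text
time: 4.8
tool_pos: [493.0, -418.0, 100.2]
tcp_rot: [3.141, 0.001, -0.207]
contact_force: [-2.5, 5.4, 13.8]
grip_width: 0.5
```

The y=-54 cover is rigid too (13.8 N at z=100.2). Next is y=-18.

```bash
python3 -m jog '{"xyz":[[0,0,0.25],[0.15,0.7,0.1],[0.18,0.85,0],[0,0.05,-0.05],[0,0,-0.05]],"angular":[[0,0,0],[0,0,0],[0,0,0],[0,0,0],[0,0,0]]}' 1
python3 -m jog '{"xyz":[[0,0,-0.05],[0,0,-0.05]],"angular":[[0,0,0],[0,0,0]]}' 1
```

```text
time: 5.3
tool_pos: [499.9, -383.4, 105.3]
tcp_rot: [3.141, 0.0, -0.207]
contact_force: [0.0, -0.3, -1.0]
grip_width: 0.2
time: 5.5
tool_pos: [500.0, -383.1, 102.9]
tcp_rot: [3.141, 0.001, -0.207]
contact_force: [-0.0, 0.4, 0.1]
grip_width: 0.2
```

```bash
python3 -m jog '{"xyz":[[0,0,-0.06],[0,0,-0.06],[0,0,-0.05]],"angular":[[0,0,0],[0,0,0],[0,0,0]]}' 1
```

```text
time: 5.8
tool_pos: [499.9, -383.6, 100.2]
tcp_rot: [3.141, 0.001, -0.208]
contact_force: [-2.5, 4.5, 13.7]
grip_width: 0.5
```

The y=-18 cover is rigid (13.7 N at z=100.2). Next is y=+18.

```bash
python3 -m jog '{"xyz":[[0.02,0,0.25],[0.15,0.7,0.1],[0.18,0.85,0],[0.02,0.08,-0.05],[0,0,-0.05]],"angular":[[0,0,0],[0,0,0],[0,0,0],[0,0,0],[0,0,0]]}' 1
python3 -m jog '{"xyz":[[0,0,-0.05],[0,0,-0.05]],"angular":[[0,0,0],[0,0,0]]}' 1
python3 -m jog '{"xyz":[[0,0,-0.06],[0,0,-0.06],[0,0,-0.05]],"angular":[[0,0,0],[0,0,0],[0,0,0]]}' 1
```

```text
time: 6.3
tool_pos: [507.8, -348.0, 105.5]
tcp_rot: [3.142, 0.0, -0.208]
contact_force: [0.6, 0.1, 0.3]
grip_width: 0.1
time: 6.5
tool_pos: [507.9, -347.6, 103.0]
tcp_rot: [3.141, 0.001, -0.207]
contact_force: [-0.3, 1.0, -0.0]
grip_width: 0.5
time: 6.8
tool_pos: [507.6, -348.3, 99.0]
tcp_rot: [3.142, 0.001, -0.208]
contact_force: [0.9, 1.1, 2.0]
grip_width: 0.3
```

At y=+18 the fingers are at z=99.0 with only 2 N, so the cover is yielding. I'll carry on gently.

```bash
python3 -m jog '{"xyz":[[0,0,-0.08],[0,0,-0.08],[0,0,-0.08]],"angular":[[0,0,0],[0,0,0],[0,0,0]]}' 1
```

```text
time: 7.1
tool_pos: [507.6, -348.2, 94.3]
tcp_rot: [-3.141, 0.001, -0.208]
contact_force: [0.2, 1.0, 2.6]
grip_width: 0.4
```

```bash
python3 -m jog '{"xyz":[[0,0,-0.08],[0,0,-0.08]],"angular":[[0,0,0],[0,0,0]]}' 1
```

```text
time: 7.3
tool_pos: [507.7, -348.3, 91.8]
tcp_rot: [-3.142, 0.0, -0.208]
contact_force: [-3.1, 2.9, 10.3]
grip_width: 0.6
```

```bash
python3 -m jog '{"xyz":[[0,0,-0.08],[0,0,-0.08]],"angular":[[0,0,0],[0,0,0]]}' 1
```

```text
time: 7.5
tool_pos: [507.7, -348.3, 90.7]
tcp_rot: [3.141, -0.001, -0.208]
contact_force: [-2.9, 3.1, 10.5]
grip_width: 0.0
```

```bash
python3 -m jog '{"xyz":[[0,0,-0.1],[0,0,-0.12],[0,0,-0.12]],"angular":[[0,0,0],[0,0,0],[0,0,0]]}' 1
```

```text
time: 7.8
tool_pos: [507.8, -348.3, 87.9]
tcp_rot: [3.139, -0.003, -0.208]
contact_force: [-1.7, 2.9, 9.2]
grip_width: 0.7
```

```bash
python3 -m jog '{"xyz":[[0,0,-0.12],[0,0,-0.1]],"angular":[[0,0,0],[0,0,0]]}' 1
python3 - <<'E'
from h import *
a=capture("scene")[:,:,::-1]
cv2.imwrite("pics/s2.png",cv2.resize(a[175:310,215:375],None,fx=4.4,fy=4.4,interpolation=cv2.INTER_CUBIC))
E
```

```text
time: 8.0
tool_pos: [507.9, -348.3, 85.9]
tcp_rot: [3.139, -0.004, -0.208]
contact_force: [-3.0, 2.3, 11.1]
grip_width: 0.3
```

View pics/s2.png

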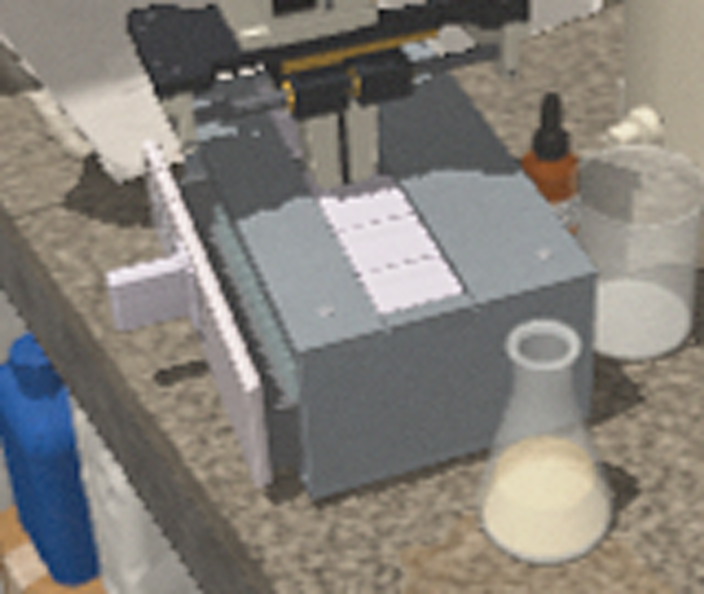

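The drawer has sprung ajar: there is a gap behind its front, at about (250,330) in the enlarged crop. Peak force was about 19 N. Now I'll lift off, turn 90° and go over the tab, expected at about (394.6,-342).

```bash
python3 -m jog '{"xyz":[[0,0,0.6],[0,0,1],[0,0,1],[0,0,1],[0,0,0.5],[-0.6,0,0],[-0.8,0,0],[-0.8,0,0],[-0.8,0,0],[-0.8,0,0]],"angular":[[0,0,0],[0,0,0],[0,0,0],[0,0,1],[0,0,1],[0,0,1],[0,0,1],[0,0,1],[0,0,1],[0,0,1]]}' 1
```

```text
time: 9.05
tool_pos: [431.1, -349.9, 171.1]
tcp_rot: [3.132, -0.005, 0.556]
contact_force: [-0.5, -0.1, -0.2]
grip_width: 0.7
```

```bash
python3 -m jog '{"xyz":[[-0.5,0.1,0],[-0.5,0.1,0],[-0.3,0.1,0],[0,0,0],[0,0,0],[0,0,0],[0,0,0],[0,0,0],[0,0,0]],"angular":[[0,0,1],[0,0,1],[0,0,1],[0,0,1],[0,0,1],[0,0,1],[0,0,1],[0,0,0.7],[0,0,0]]}' -0.1
```

```text
time: 9.95
tool_pos: [400.8, -345.2, 170.6]
tcp_rot: [3.133, -0.002, 1.396]
contact_force: [0.1, -0.5, -0.1]
grip_width: 50.8
```

```bash
python3 -m jog '{"xyz":[[-0.25,0.1,0],[0,0,0]],"angular":[[0,0,-0.32],[0,0,0]]}' -0.1
python3 - <<'E'
from h import *
o=bot.get_obs();print(o['tool_pos'],o['tcp_rot'])
c=camera_params("wrist");cv2.imwrite("pics/w3.png",capture("wrist")[:,:,::-1])
np.save("w3.npy",c,allow_pickle=True)
q=(513.9,-367.2,-.2087)
print(proj(w([[-117,0,77],[-137,-6,77],[-137,6,77],[-97,-6,77],[-97,6,77]],q),c).round(0))
cs=camera_params("scene");a=capture("scene")[:,:,::-1]
cv2.imwrite("pics/s3.png",cv2.resize(a[175:310,215:375],None,fx=4.4,fy=4.4,interpolation=cv2.INTER_CUBIC))
E
```

```text
time: 10.15
tool_pos: [395.2, -343.1, 170.3]
tcp_rot: [3.133, -0.002, 1.355]
contact_force: [-0.5, 2.0, 1.1]
grip_width: 50.8
[ 395.2409493  -343.10281411  170.3417434 ] [ 3.13313246e+00 -1.92051568e-03  1.35546189e+00]
[[324. 209.]
 [317. 186.]
 [331. 186.]
 [317. 230.]
 [331. 230.]]
```

View pics/w3.png

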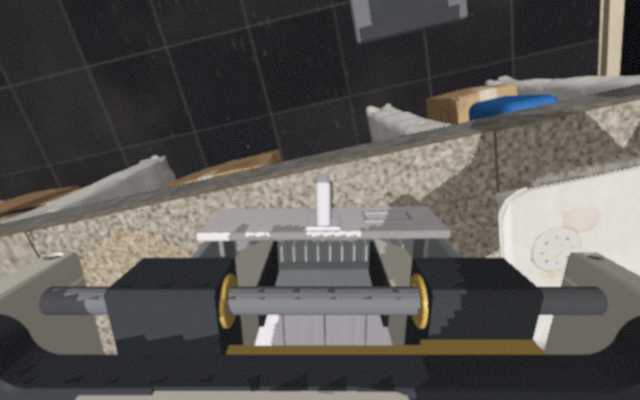

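View pics/s3.png

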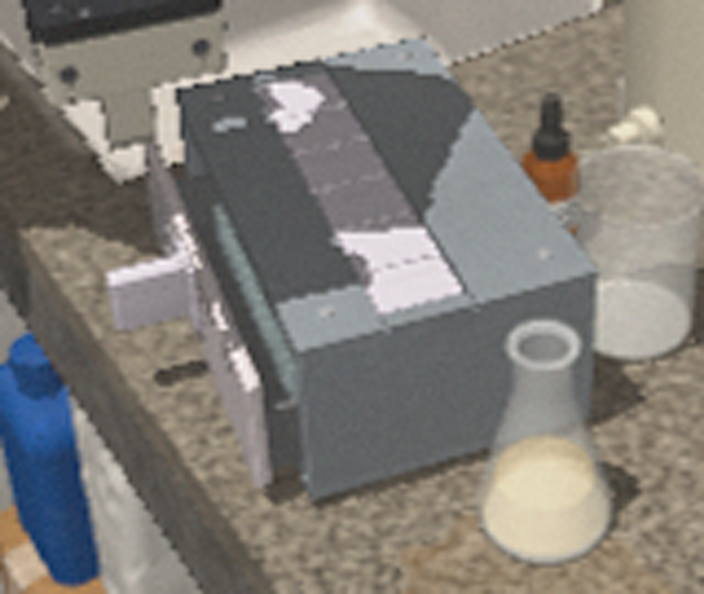

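Run:
```python
from h import *
c=np.load("w3.npy",allow_pickle=True).item();q=np.array((513.9,-367.2,-.2087))
R=np.array([[np.cos(q[2]),np.sin(q[2])],[-np.sin(q[2]),np.cos(q[2])]])
for n,u,z in(("tip",(323,177),77),("base",(323,227),77),("panel front top",(323,209),95),("panel L",(200,237),95)):
    p=ray(u,c,z);print(n,p.round(1),(R@(p[:2]-q[:2])).round(1))
```

```text
tip [ 372.6 -338.    77. ] [-144.3   -0.7]
base [ 415.7 -347.5   77. ] [-100.2   -1.1]
panel front top [ 393.5 -342.6   95. ] [-122.9   -0.9]
panel L [ 395.4 -444.7   95. ] [ -99.8 -100.4]
```

Tab tip is at locker x=-144 and its base at -100, so its middle is about -123, or (393.4,-342.4) in the world frame. I'll descend over it.

```bash
python3 -m jog '{"xyz":[[-0.1,0.03,-0.5],[0,0,-0.7],[0,0,-0.7],[0,0,-0.7],[0,0,-0.7],[0,0,-0.7],[0,0,-0.4],[0,0,0]],"angular":[[0.02,0.08,0.05],[0,0,0],[0,0,0],[0,0,0],[0,0,0],[0,0,0],[0,0,0],[0,0,0]]}' -0.1
```

```text
time: 11.05
tool_pos: [392.4, -341.7, 75.4]
tcp_rot: [-3.138, -0.003, 1.362]
contact_force: [0.7, -0.8, -0.5]
grip_width: 50.7
```

```bash
python3 -m jog '{"xyz":[[0.05,-0.05,-0.4],[0,0,-0.5],[0,0,-0.3],[0,0,0],[0,0,0]],"angular":[[0,0,0],[0,0,0],[0,0,0],[0,0,0],[0,0,0]]}' -0.1
python3 - <<'E'
from h import *
for n,s in (("scene",np.s_[175:310,215:375]),("wrist",np.s_[120:290,220:430])):
    a=capture(n)[:,:,::-1]
    cv2.imwrite(f"pics/{n}4.png",cv2.resize(a[s],None,fx=3.6,fy=3.4,interpolation=cv2.INTER_CUBIC))
E
```

```text
time: 11.55
tool_pos: [394.0, -343.4, 50.1]
tcp_rot: [-3.139, -0.002, 1.362]
contact_force: [-0.1, -0.0, 0.2]
grip_width: 50.8
```

View pics/scene4.png

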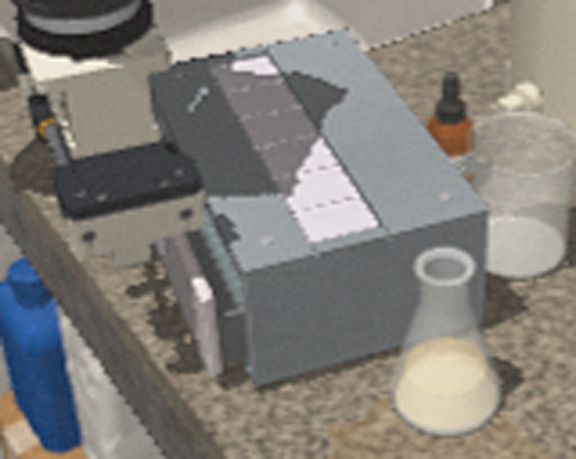

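View pics/wrist4.png

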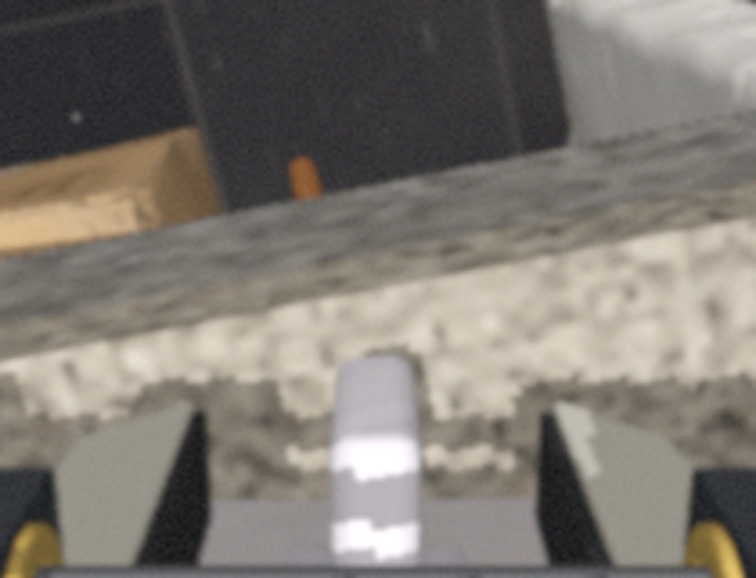

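The tab (column ~375 in the crop) is centred between the open fingers (205 and 540), with no contact force. I'll close on it.

```bash
python3 -m jog '{"xyz":[[0,0,0],[0,0,0],[0,0,0],[0,0,0],[0,0,0],[0,0,0],[0,0,0]],"angular":[[0,0,0],[0,0,0],[0,0,0],[0,0,0],[0,0,0],[0,0,0],[0,0,0]]}' 1
```

```text
time: 12.35
tool_pos: [394.6, -343.1, 51.4]
tcp_rot: [-3.141, -0.001, 1.363]
contact_force: [-0.2, -1.1, -0.5]
grip_width: 12.1
```

The tab is gripped at 12.1 mm. Now I'll pull along (-0.978, +0.207).

```bash
python3 -m jog '{"xyz":[[-0.25,0.05,0],[-0.25,0.05,0],[-0.25,0.05,0],[-0.25,0.05,0],[-0.25,0.05,0],[-0.25,0.05,0],[-0.25,0.05,0],[0,0,0]],"angular":[[0,0,0],[0,0,0],[0,0,0],[0,0,0],[0,0,0],[0,0,0],[0,0,0],[0,0,0]]}' 1
```

```text
time: 13.15
tool_pos: [356.6, -335.3, 51.4]
tcp_rot: [3.141, -0.001, 1.363]
contact_force: [-0.3, 2.2, 0.2]
grip_width: 12.0
```

```bash
python3 -m jog '{"xyz":[[-0.15,0.03,0],[-0.15,0.03,0],[-0.1,0.02,0],[0,0,0]],"angular":[[0,0,0],[0,0,0],[0,0,0],[0,0,0]]}' 1
```

```text
time: 13.55
tool_pos: [347.9, -333.5, 51.4]
tcp_rot: [3.142, -0.001, 1.363]
contact_force: [1.4, 2.1, -0.3]
grip_width: 11.5
```

```bash
python3 -m jog '{"xyz":[[-0.08,0.015,0],[-0.08,0.015,0],[0,0,0]],"angular":[[0,0,0],[0,0,0],[0,0,0]]}' 1
```

```text
time: 13.85
tool_pos: [344.5, -332.8, 51.4]
tcp_rot: [3.142, -0.001, 1.363]
contact_force: [-0.3, 1.9, 0.1]
grip_width: 11.9
```

That is 51 mm of travel, so the drawer is about 73 mm out with no stop force felt. I'll release and lift straight up.

```bash
python3 -m jog '{"xyz":[[0,0,0],[0,0,0],[0,0,0],[0,0,0],[0,0,0],[0,0,0]],"angular":[[0,0,0],[0,0,0],[0,0,0],[0,0,0],[0,0,0],[0,0,0]]}' -0.1
python3 -m jog '{"xyz":[[0,0,0.3],[0,0,0.7],[0,0,1],[0,0,1],[0,0,1],[0,0,1],[0,0,0.5],[0,0,0],[0,0,0]],"angular":[[0,0,0],[0,0,0],[0,0,0],[0,0,0],[0,0,0],[0,0,0],[0,0,0],[0,0,0],[0,0,0]]}' -0.1
python3 - <<'E'
from h import *
c=camera_params("wrist");a=capture("wrist")[:,:,::-1];cv2.imwrite("pics/w5.png",a);np.save("w5.npy",c,allow_pickle=True)
a=capture("scene")[:,:,::-1]
cv2.imwrite("pics/s5.png",cv2.resize(a[175:310,205:365],None,fx=4.4,fy=4.4,interpolation=cv2.INTER_CUBIC))
q=(513.9,-367.2,-.2087);print(proj(w([[-144-51,0,77],[-100-51,0,77]],q),c))
E
```

```text
time: 14.45
tool_pos: [344.1, -333.8, 51.5]
tcp_rot: [-3.142, 0.0, 1.362]
contact_force: [0.1, -0.5, 0.8]
grip_width: 49.7
time: 15.35
tool_pos: [343.4, -332.8, 167.5]
tcp_rot: [-3.141, -0.0, 1.362]
contact_force: [-0.1, -0.0, 0.4]
grip_width: 50.4
[[325.09427986 181.37453026]
 [325.05507565 231.47844533]]
```

View pics/w5.png

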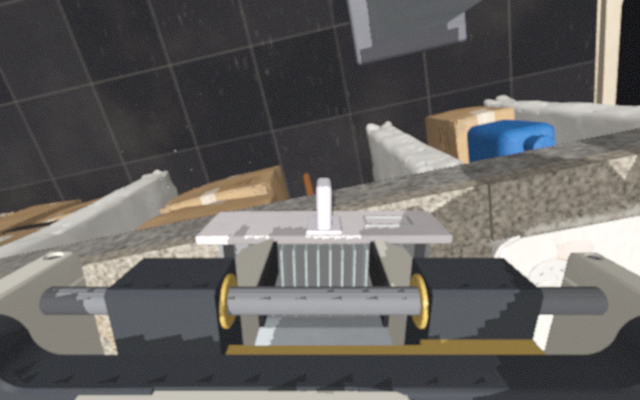

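View pics/s5.png

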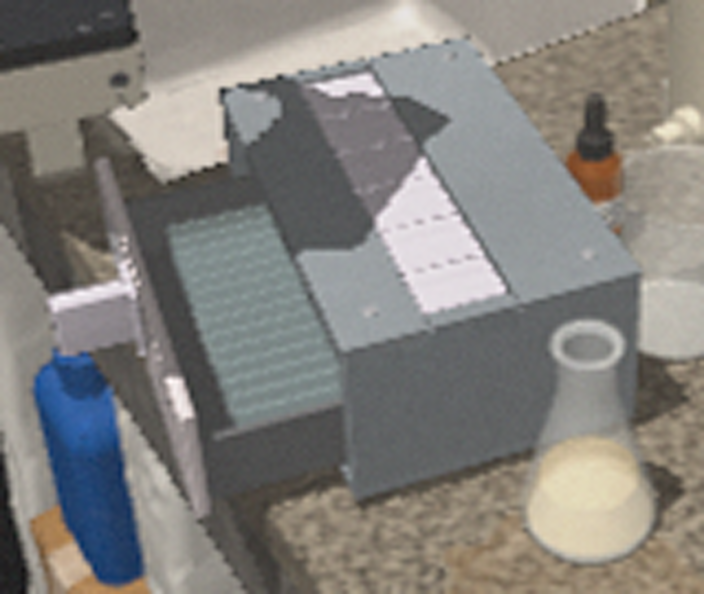

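The drawer is well open: the tab tip is at wrist pixel (324,180), against a predicted row of 181. The flask, beaker and dropper bottle are still in place, and the gripper is clear at z=167. I'll hand in.

```bash
python3 -c "
from plant import bot
print(bot.close_job())"
```

```text
the job is handed in; nothing more can be done
None
```

The drawer is open to about 73 mm of its 75 mm stop, and I handed the job in at about 15 s.

- **Finding the flap:** I felt the covers one by one from the -y end. The ones at y = -90, -54 and -18 were rigid (19, 14 and 14 N at z ≈ 100). The one at y = +18 gave way at about 2 N.
- **Springing the catch:** I pressed that flap about 14 mm down at about 11 N, and the camera showed the drawer ajar. The highest force reading before that was 19 N. Forces were read only at the end of each move, so brief higher peaks between readings would not show.
- **Pulling:** I gripped the tab at 12.1 mm and pulled it 51 mm. I never felt the stop.
- **Last checks:** After release the tab stayed within about 1 px of where it should be, and the gripper was clear with no force on it. The scene camera showed the flask, beaker and dropper bottle standing where they were.
- **Disagreement:** The 73 mm assumes the drawer sprung to the 22 mm you gave. Tab-tip measurements from the camera put it nearer 76 mm, which would be at the stop, but that is within the camera's error of a few mm.

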